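# Free the seized vent plug of a test kiln

## Robot

A 6-joint arm with a two-finger parallel gripper is mounted at the origin on the work surface. World frame = base frame: x ahead of the robot, y to its left, z up, the work surface at z = 0. Lengths are in m, angles in rad, forces in N, time in s.
With the tool pointing down it reaches from about 0.375 to 0.975 m from the base axis. Payload 3.8 kg.
Tool frame: the origin (TCP) lies at the very end of the fingers, on their centre line; the grasp point (between the pads) lies 19 mm behind it; z points along the fingers, y is the line along which they close (so a half turn about z gives the same grasp; the last joint's range is limited). The gripper opens to 85 mm and grips with 20 to 120 N. Pads are 22 mm wide; open, the fingers measure 114 mm over their backs; the gripper's body (76 mm by 85 mm) begins 54 mm behind the grasp point. The pads swing forward as they close: fully open they stand 13 mm farther back than shut.
Start: joints at [1.202, 0.264, 1.604, -0, 1.274, -0.037], TCP at [0.22, 0.638, 0.203] pointing down, gripper open.
Joint ranges: [-2.63, 2.63], [-0.94, 2.18], [0.31, 2.57], [-1.31, 4.45], [0, 2.66], [-2.55, 2.55]. Speed limits (rad/s): [2.57, 2.57, 3.14, 3.14, 3.14, 3.14].

## Interface

Orientations are given as a rotation vector (axis times angle).
In Python, from workcell import monitor, viewer, workorder gives the robot as it stands.
- The arm moves only by the tool jog_arm, never from a script. Its argument "commands" is a list of rows, each an object with "travel": the shift along the tool's x, y, z in mm, a list of three; "rot": the turn, a rotation vector about the tool's x, y, z in degrees, a list of three; "claw": the closure in counts, from 0 (fully open) to 255 (shut). A call has exactly 5 rows; each row shifts and turns the commanded pose from where the row before left it, along the tool's axes as they then stand; what a row does not reach is not made up. A row lasts 1/10 s, in which the tool goes at most 50 mm and 8.59 degrees, less where a joint would pass 70% of its speed; a pose out of reach is approached as far as the arm can. A call is refused whole if a number of a shift passes 50 or a number of a turn 8.59, either way. A call with a gripper value outside its range is refused whole. The fingers move at their own pace and stop on an object; "force" is the grip in N (left out, the last holds). Time passes only in rows, so rows that do not move let the fingers close, or fill a call up. It gives the time, the measured TCP pose, the force, the opening and the grip force at its end, in the units of the state.
- monitor.read_state(): the state, without advancing time (a new reading comes with each control period).
- viewer.read_camera(name): name is "scene" or "side" or "wrist"; returns a dict with "color" (384x512x3 uint8, blue, green, red), "camera_matrix" (3x3 intrinsics, pixels), "R" (3x3) and "t" (3): a world point X has camera coordinates R X + t. Camera axes: x right, y down, z forward; pixel columns grow to the right and rows downward; lengths in m; the calibration is good to about 2 mm. A picture is of the moment at which its call begins. There is no depth.
- workorder.finish_job(): hands the job in; it is judged then, once.
The state is a dict: "time": time; "q": joint angles; "joint_vel": joint speeds; "joint_torque": joint torques, N m; "tool_pos": TCP position; "tcp_rot": TCP orientation; "wrist_force": force on the tool from outside, world axes, zero at the start; "torque": the same for the moment, N m; "width": opening from 0.0 (shut) to 1.0 (fully open); "grip_force": force on a finger pad.
Only numpy, scipy, OpenCV 4.12 (cv2) and the standard library are available. Lean on these libraries where they do the work, as an engineer would, in place of code of your own. Each camera call takes 0.05 s, during which the arm holds its last target. There are 200 camera calls.

## Task

The vent plug in the lid of the small kiln is seized in its hole with dried glaze: work it out by turning it back and forth while pulling lightly, because a straight pull only lifts the lid, and the lid must stay shut over the ware inside. Then put the plug down gently in the wooden tray, let go of it, and leave the cup on the lid, the bowl and the jar where they stand.

Things in the scene. Friction and masses are not known exactly. Their poses are not given: they have to be found in the camera images.
- plug_grip (a point): Vent plug, loose, dark cast steel, 0.4 kg. Point on its axis in the grip bar, 30 mm above the flange's underside; z along its axis (up as seated), x along the bar. Bar 46 mm long (x), 14 mm thick (y; grasp across this), 36 mm high, standing on a round flange 56 mm wide, 8 mm thick, that lies on the lid. Below it a straight shank, diameter 28 mm, goes 34 mm down into the lid.
- plug: The same plug; origin on its axis under the flange. Dried glaze grips the shank: a straight drag takes about 30 to 46 N. The drag opposes the motion, so while the plug turns (0.4 to 0.65 N m) it needs only the drag times the outward share of the shank surface's motion. The grip fades as the plug comes from 20 to 29 mm out; the shank is clear at 34 mm.
- plug_foot (a point): Centre of the shank's flat lower end, 64 mm below plug_grip along the axis. Beside it a lug, 6 mm high, 7 mm wide, sticks out 5 mm towards the plug's +x. Hard lumps, unseen in the hole, stop the lug at both ends of a play of about 70 degrees in all; the start is an unknown place in it, at least 10 degrees from either end.
- vent (a point): Centre of the vent hole's mouth (diameter 44 mm), level with the top of the shut lid, mid-lid; fixed on the kiln, x towards the hinge, z up. Unseen in the hole, a hard drip of glaze catches the lug after about 10 mm of rise; it passes only when the plug is turned far enough from the drip, at one end of its play or the other (sometimes only one end will do), and is past at 20 mm.
- kiln_lid (a joint): Angle of the kiln's lid, rad: 0 shut, grows as the front edge rises. 300 mm square, 45 mm thick, top about 200 mm above the table; hinged on its far side, 150 mm from the vent. It weighs 2.1 kg and only its weight keeps it shut: a steady pull of over about 20 N, plus the plug's own weight, on the plug lifts it.
- tray_in (a point): Centre of the inner floor of the shallow wooden tray, fixed on the table, 190 mm square outside, walls 7 mm thick and 28 mm high; axes along its sides, z up. The floor is 7 mm above the table.
- test_cup: Small clay cup standing on a far corner of the kiln lid, diameter 52 mm, 45 mm high; origin under its base. Leave it.
- bowl: Small terracotta bowl on the table beyond the tray, diameter 90 mm, 42 mm high; origin under its base. Leave it.
- glaze_jar: White jar with a black cap on the table beyond the tray, diameter 56 mm, 70 mm high; origin under its base. Leave it.
There are look-alikes about, which are no part of the job. What is shaped like the plug but purple or yellow is not meant.

How it is judged:
On the way:
1. the plug is drawn clear of the vent hole with the lid shut (z of plug_foot in the frame of vent above 0.003 m and value of joint kiln_lid below 0.01 rad), for 0.1 s.
At the end, for the whole second after the job is handed in: The plug lies or stands in the tray (the middle of its grip bar within the tray's outline and less than 85 mm above the table), let go and at rest, and the kiln lid is shut (under 0.01 rad) (x of plug_grip in the frame of tray_in between -0.095 and 0.095 m and y of plug_grip in the frame of tray_in between -0.095 and 0.095 m and height (world z) of plug_grip below 0.085 m and contact force between plug and the fingers below 0.1 N and linear speed of plug below 0.03 m/s and value of joint kiln_lid below 0.01 rad); the robot touches nothing.
It fails at once if the lid lifts by more than 0.035 rad (about 10 mm at its front edge, 5 mm at the plug) (value of joint kiln_lid above 0.035 rad).
It fails at once if the plug is thrown or dropped: it moves at over 1 m/s while not held (linear speed of plug above 1 m/s and contact force between plug and the fingers below 0.05 N).
It fails at once if the cup is moved by more than 30 mm (distance of test_cup from where it was at the start of the episode above 0.03 m).
It fails at once if the bowl is moved by more than 30 mm (distance of bowl from where it was at the start of the episode above 0.03 m).
It fails at once if the jar is moved by more than 30 mm (distance of glaze_jar from where it was at the start of the episode above 0.03 m).
It also fails if it takes over 72 s, if anything falls off the work surface, if the arm or the gripper's body presses on something with over 40 N, if the wrist force passes 120 N, or if a joint passes its speed limit or range.

## Working session

There is one attempt and no reset: what is moved stays moved. The work goes in short steps, Python scripts to look and compute and a tool call to move; the robot and the scene stay as the last step left them, time stands still between calls to the robot, and variables do not carry over. Pictures are saved under pics/ and viewed, at most 10 in all, crops included, and the job is handed in when it is done.

Besides the shell and the picture viewer there is one more tool, called after "Emit:" in YAML: its name, and indented under it one key for each argument. jog_arm: Moves the arm, as the interface text tells. Its arguments: {"type":"object","properties":{"commands":{"type":"array","items":{"type":"object","properties":{"travel":{"type":"array","items":{"type":"number"}},"rot":{"type":"array","items":{"type":"number"}},"claw":{"type":"number"}}}},"force":{"type":"number"}},"required":["commands"]}

```bash
mkdir -p pics; ls
python3 - <<'E'
from workcell import monitor, viewer
import cv2,json,numpy as np
s=monitor.read_state();print({k:np.round(v,3).tolist() for k,v in s.items()})
for n in("scene","side"):
    d=viewer.read_camera(n);cv2.imwrite(f"pics/{n}0.png",d["color"])
    print(n,np.round(d["camera_matrix"],1).tolist(),np.round(d["R"],3).tolist(),np.round(d["t"],3).tolist(), (-d["R"].T@d["t"]).round(3))
E
```

```text
pics
{'time': 0.0, 'q': [1.202, 0.265, 1.605, 0.0, 1.274, -0.037], 'joint_vel': [0.001, 0.001, -0.0, 0.002, -0.002, -0.0], 'joint_torque': [-0.001, -51.511, -36.731, -0.0, 0.013, 0.0], 'tool_pos': [0.22, 0.637, 0.201], 'tcp_rot': [-0.519, -3.098, 0.003], 'wrist_force': [-1.069, -0.319, 0.438], 'torque': [0.01, -0.033, 0.061], 'grip_force': 0.0, 'width': 0.997}
scene [[396.7, 0.0, 259.3], [0.0, 396.7, 187.8], [0.0, 0.0, 1.0]] [[0.728, 0.685, -0.011], [0.497, -0.539, -0.68], [-0.472, 0.49, -0.733]] [-0.419, -0.222, 1.451] [ 1.1   -0.544  0.909]
side [[480.3, 0.0, 257.0], [0.0, 480.3, 192.1], [0.0, 0.0, 1.0]] [[0.908, -0.42, 0.001], [-0.245, -0.531, -0.811], [0.341, 0.736, -0.584]] [-0.572, 0.259, 1.06] [ 0.221 -0.883  0.83 ]
```

View pics/scene0.png

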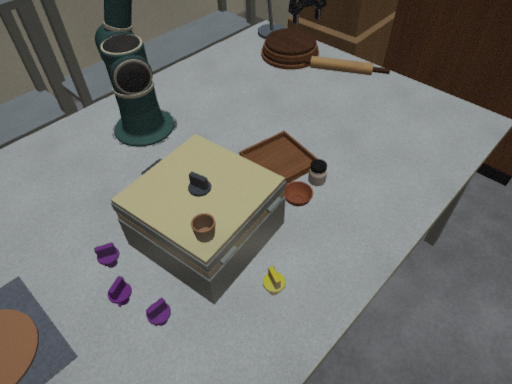

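View pics/side0.png

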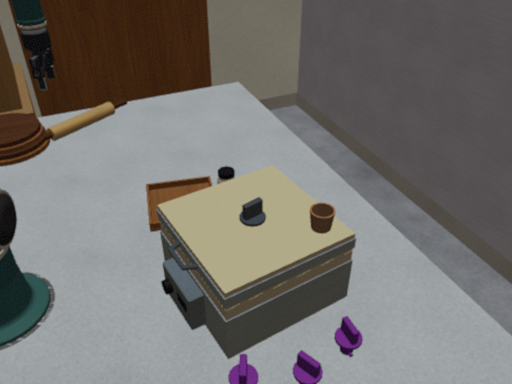

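The scene view shows the dark plug at about (199,184) on the lid, the tray at (280,158), the cup at (204,227), the bowl at (298,193) and the jar at (318,172). In the side view the plug is at (253,212). I'll zoom in on the plug.

```bash
cat > h.py <<'E'
import numpy as np, cv2
from workcell import monitor, viewer, workorder
from scipy.spatial.transform import Rotation as Rn
def ray(d,p):
    K=d["camera_matrix"];R=np.array(d["R"]);t=np.array(d["t"])
    v=R.T@np.linalg.solve(K,[p[0],p[1],1.]);return -R.T@t,v/np.linalg.norm(v)
def onz(d,p,z):
    c,v=ray(d,p);return c+v*(z-c[2])/v[2]
def tri(d1,p1,d2,p2):
    c1,v1=ray(d1,p1);c2,v2=ray(d2,p2)
    s=np.linalg.lstsq(np.c_[v1,-v2],c2-c1,rcond=None)[0]
    a=c1+s[0]*v1;b=c2+s[1]*v2;return (a+b)/2,np.linalg.norm(a-b)
def st():
    s=monitor.read_state();print({k:np.round(s[k],3).tolist() for k in s if k not in("joint_vel","joint_torque")});return s
E
python3 - <<'E'
from h import *
a=cv2.imread("pics/scene0.png")[160:210,170:230];b=cv2.imread("pics/side0.png")[185:235,225:285]
f=lambda i:cv2.resize(i,None,fx=6.5,fy=6.5,interpolation=cv2.INTER_CUBIC)
cv2.imwrite("pics/z.png",np.hstack([f(a),f(b)]))
d=viewer.read_camera("scene");e=viewer.read_camera("side")
for n,D,(x,y,w,h) in(("sc",d,(170,160,60,50)),("si",e,(225,185,60,50))):
    g=D["color"][y:y+h,x:x+w].max(2);m=(g<110).astype(np.uint8)
    c=max(cv2.findContours(m,0,2)[0],key=cv2.contourArea);print(n,cv2.boundingRect(c+np.array([x,y])))
# tray corners/other
for p in((241,153),(285,134),(318,157),(274,184)): print("tray rim",onz(d,p,.028).round(3))
for n,p in(("bowl",(298,193)),("jar",(318,172))): print(n,onz(d,p,.03).round(3))
for n,p in(("lidback?",(199,138)),("r",(285,186)),("l",(119,196)),("f",(208,252))): print(n,onz(d,p,.2).round(3))
print("cup",onz(d,(204,222),.245).round(3))
E
```

```text
sc (188, 172, 23, 25)
si (240, 198, 26, 29)
tray rim [0.382 0.118 0.028]
tray rim [0.425 0.29  0.028]
tray rim [0.581 0.274 0.028]
tray rim [0.556 0.087 0.028]
bowl [0.634 0.106 0.03 ]
jar [0.624 0.217 0.03 ]
lidback? [ 0.393 -0.046  0.2  ]
r [ 0.687 -0.023  0.2  ]
l [ 0.415 -0.318  0.2  ]
f [ 0.692 -0.279  0.2  ]
cup [ 0.655 -0.251  0.245]
```

View pics/z.png

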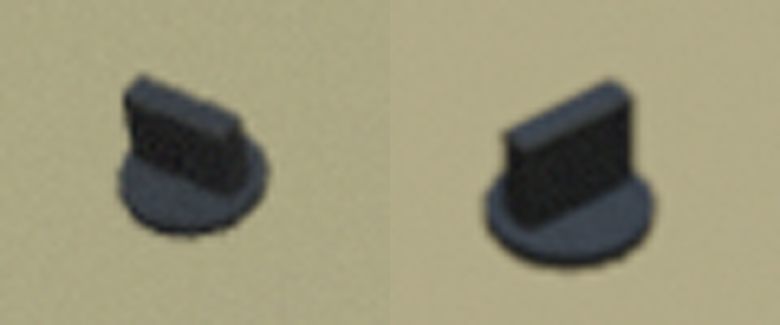

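The bar's long axis shows clearly in both views. The hinges are on the far (+x) side of the kiln.

Run:
```python
from h import *
d=viewer.read_camera("scene");e=viewer.read_camera("side")
S=[(191.4,173.1),(205.4,179.7)];T=[(243.6,206.2),(260.7,198.5)]
P=[tri(d,S[i],e,T[i]) for i in(0,1)]
for p in P:print(p[0].round(4),round(p[1],4))
print([onz(d,s,.244).round(4) for s in S],[onz(e,s,.244).round(4) for s in T])
q=P[1][0]-P[0][0];print(np.linalg.norm(q),np.degrees(np.arctan2(q[1],q[0])),(P[0][0]+P[1][0])/2)
s=monitor.read_state();print(Rn.from_rotvec(s["tcp_rot"]).as_matrix().round(3))
```

```text
[ 0.5198 -0.173   0.2411] 0.0013
[ 0.5616 -0.1654  0.2422] 0.001
[array([ 0.5217, -0.174 ,  0.244 ]), array([ 0.5626, -0.1659,  0.244 ])] [array([ 0.5184, -0.1774,  0.244 ]), array([ 0.5605, -0.1683,  0.244 ])]
0.04248059195998476 10.357603826028855 [ 0.54069392 -0.16921789  0.24168454]
[[-0.945  0.326 -0.   ]
 [ 0.326  0.945 -0.001]
 [ 0.    -0.001 -1.   ]]
```

Emit:
jog_arm:
  commands:
    - {"travel":[0,0,-45],"rot":[0,0,0],"claw":0}
    - {"travel":[0,0,-45],"rot":[0,0,0],"claw":0}
    - {"travel":[0,0,-45],"rot":[0,0,0],"claw":0}
    - {"travel":[-31.4,-36.5,0],"rot":[0,0,0],"claw":0}
    - {"travel":[-31.4,-36.5,0],"rot":[0,0,0],"claw":0}

```text
time: 0.8
tool_pos: [0.256, 0.5496, 0.3404]
tcp_rot: [0.515, 3.097, 0.007]
wrist_force: [1.4, -0.8, -0.5]
width: 1.002
grip_force: 0.0
```

Emit:
jog_arm:
  commands:
    - {"travel":[-31.4,-36.5,0],"rot":[0,0,0],"claw":0}
    - {"travel":[-31.4,-36.5,0],"rot":[0,0,0],"claw":0}
    - {"travel":[-31.4,-36.5,0],"rot":[0,0,0],"claw":0}
    - {"travel":[-31.4,-36.5,0],"rot":[0,0,0],"claw":0}
    - {"travel":[-31.4,-36.5,0],"rot":[0,0,0],"claw":0}

```text
time: 1.3
tool_pos: [0.3447, 0.3232, 0.3379]
tcp_rot: [0.518, 3.098, 0.001]
wrist_force: [0.4, 0.4, -0.2]
width: 1.001
grip_force: 0.0
```

Emit:
jog_arm:
  commands:
    - {"travel":[-31.4,-36.5,0],"rot":[0,0,0],"claw":0}
    - {"travel":[-31.4,-36.5,0],"rot":[0,0,0],"claw":0}
    - {"travel":[-31.4,-36.5,0],"rot":[0,0,0],"claw":0}
    - {"travel":[-31.4,-36.5,0],"rot":[0,0,0],"claw":0}
    - {"travel":[-31.4,-36.5,0],"rot":[0,0,0],"claw":0}

```text
time: 1.8
tool_pos: [0.4337, 0.0995, 0.3381]
tcp_rot: [0.518, 3.097, 0.001]
wrist_force: [0.9, 0.1, 0.8]
width: 1.0
grip_force: 0.0
```

Emit:
jog_arm:
  commands:
    - {"travel":[-31.4,-36.5,0],"rot":[0,0,0],"claw":0}
    - {"travel":[-31.4,-36.5,0],"rot":[0,0,0],"claw":0}
    - {"travel":[-31.4,-36.5,0],"rot":[0,0,0],"claw":0}
    - {"travel":[-31.4,-36.5,0],"rot":[0,0,0],"claw":0}
    - {"travel":[-31.4,-36.5,0],"rot":[0,0,0],"claw":0}

```text
time: 2.3
tool_pos: [0.5228, -0.1244, 0.338]
tcp_rot: [0.519, 3.098, 0.0]
wrist_force: [0.3, 0.9, 0.7]
width: 0.996
grip_force: 0.0
```

Emit:
jog_arm:
  commands:
    - {"travel":[-31.4,-36.5,0],"rot":[0,0,0],"claw":0}
    - {"travel":[0,0,0],"rot":[0,0,8.5],"claw":0}
    - {"travel":[0,0,0],"rot":[0,0,8.5],"claw":0}
    - {"travel":[0,0,0],"rot":[0,0,8.5],"claw":0}
    - {"travel":[0,0,0],"rot":[0,0,8.5],"claw":0}

```text
time: 2.8
tool_pos: [0.5401, -0.1674, 0.3376]
tcp_rot: [-1.411, -2.806, -0.0]
wrist_force: [-0.2, -0.3, -0.3]
width: 0.997
grip_force: 0.0
```

Emit:
jog_arm:
  commands:
    - {"travel":[0,0,0],"rot":[0,0,8.5],"claw":0}
    - {"travel":[0,0,0],"rot":[0,0,8.5],"claw":0}
    - {"travel":[0,0,0],"rot":[0,0,8.5],"claw":0}
    - {"travel":[0,0,0],"rot":[0,0,8.5],"claw":0}
    - {"travel":[0,0,0],"rot":[0,0,8.5],"claw":0}

```text
time: 3.3
tool_pos: [0.5402, -0.1671, 0.3378]
tcp_rot: [2.332, 2.105, -0.0]
wrist_force: [0.2, 0.2, 0.3]
width: 1.003
grip_force: 0.0
```

Emit:
jog_arm:
  commands:
    - {"travel":[0,0,0],"rot":[0,0,8.5],"claw":0}
    - {"travel":[0,0,0],"rot":[0,0,8.5],"claw":0}
    - {"travel":[0,0,0],"rot":[0,0,8.5],"claw":0}
    - {"travel":[0,0,0],"rot":[0,0,8.5],"claw":0}
    - {"travel":[0,0,0],"rot":[0,0,8.5],"claw":0}

```text
time: 3.8
tool_pos: [0.5402, -0.1671, 0.3378]
tcp_rot: [2.936, 1.117, 0.0]
wrist_force: [0.1, -0.3, -0.2]
width: 0.998
grip_force: 0.0
```

Emit:
jog_arm:
  commands:
    - {"travel":[0,0,0],"rot":[0,0,8.5],"claw":0}
    - {"travel":[0,0,0],"rot":[0,0,8.5],"claw":0}
    - {"travel":[0,0,0],"rot":[0,0,8.5],"claw":0}
    - {"travel":[0,0,0],"rot":[0,0,6],"claw":0}
    - {"travel":[0,0,0],"rot":[0,0,0],"claw":0}

```text
time: 4.3
tool_pos: [0.5402, -0.1671, 0.3378]
tcp_rot: [-3.128, -0.287, 0.0]
wrist_force: [0.5, 0.9, 0.2]
width: 1.0
grip_force: 0.0
```

Run:
```python
from h import *
s=st();R=Rn.from_rotvec(s["tcp_rot"]).as_matrix();print(R.round(3))
d=viewer.read_camera("wrist");cv2.imwrite("pics/w1.png",d["color"])
for z in (.2,.244): 
  K=d["camera_matrix"];c=d["R"]@np.array([.5407,-.1692,z])+d["t"];print((K@c/c[2]).round(1))
```

```text
{'time': 4.3, 'q': [-0.344, 0.002, 1.655, 0.0, 1.485, 1.044], 'tool_pos': [0.54, -0.167, 0.338], 'tcp_rot': [-3.128, -0.287, 0.0], 'wrist_force': [0.496, 0.863, 0.161], 'torque': [0.006, -0.024, 0.007], 'grip_force': 0.0, 'width': 1.0}
[[ 0.983  0.182 -0.   ]
 [ 0.182 -0.983  0.   ]
 [-0.    -0.    -1.   ]]
[258.6 174.4   1. ]
[258.9 185.5   1. ]
```

View pics/w1.png

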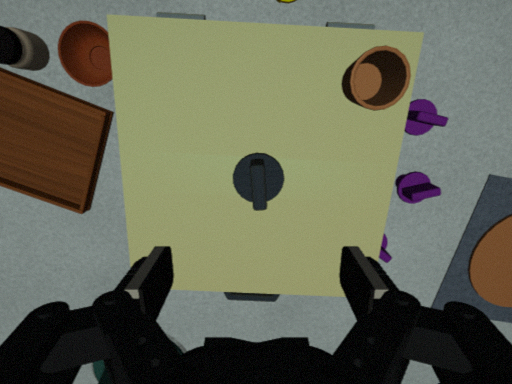

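The wrist view shows the plug centred between the fingers, with the flange at (258,177) and the bar from (257,160) to (261,208).

Run:
```python
from h import *
d=viewer.read_camera("wrist");g=d["color"].max(2)[145:220,225:292]
m=(g<90).astype(np.uint8);c=max(cv2.findContours(m,0,2)[0],key=cv2.contourArea)+[225,145]
x=c[:,0,:];print(cv2.boundingRect(c)); f=x[x[:,1]<190]
print("flange",onz(d,cv2.minEnclosingCircle(f.astype(np.float32))[0],.208).round(4))
dk=(g<np.percentile(g[m>0],40)).astype(np.uint8)
k=max(cv2.findContours(dk,0,2)[0],key=cv2.contourArea)+[225,145]
r=cv2.minAreaRect(k);print(r);b=cv2.boxPoints(r);print(b.round(1).tolist())
for p in b:print(onz(d,p,.244).round(4))
L=[[130,297],[423,32],[108,14],[352,297]]
for p in L:print("lid",onz(d,p,.2).round(3))
```

```text
(233, 153, 51, 58)
flange [ 0.5389 -0.1688  0.208 ]
((262.85308837890625, 178.8077392578125), (55.18026351928711, 40.55416488647461), 68.5522689819336)
[[233.89999389648438, 160.5], [271.6000061035156, 145.6999969482422], [291.79998779296875, 197.10000610351562], [254.10000610351562, 211.89999389648438]]
[ 0.5601 -0.1418  0.244 ]
[ 0.5801 -0.1735  0.244 ]
[ 0.5351 -0.2027  0.244 ]
[ 0.5132 -0.1696  0.244 ]
lid [ 0.353 -0.039  0.2  ]
lid [ 0.707 -0.297  0.2  ]
lid [ 0.667 -0.001  0.2  ]
lid [ 0.405 -0.316  0.2  ]
```

Emit:
jog_arm:
  commands:
    - {"travel":[0,1.5,35],"rot":[0,0,-2],"claw":0}
    - {"travel":[0,0,35],"rot":[0,0,0],"claw":0}
    - {"travel":[0,0,30],"rot":[0,0,0],"claw":0}
    - {"travel":[0,0,20],"rot":[0,0,0],"claw":0}
    - {"travel":[0,0,4],"rot":[0,0,0],"claw":0}

```text
time: 4.9
tool_pos: [0.5383, -0.1678, 0.2102]
tcp_rot: [-3.12, -0.344, 0.009]
wrist_force: [-0.1, 0.2, -0.2]
width: 1.001
grip_force: 0.0
```

Emit:
jog_arm:
  commands:
    - {"travel":[0,0,1],"claw":180}
    - {"travel":[0,0,0],"claw":255}
    - {"travel":[0,0,0],"claw":255}
    - {"travel":[0,0,0],"claw":255}
    - {"travel":[0,0,0],"claw":255}
  force: 100

```text
$.commands[0]: bad value
```

Run:
```python
from h import *
s=st();d=viewer.read_camera("scene");cv2.imwrite("pics/s2.png",d["color"][100:260,120:310]);
```

```text
{'time': 4.9, 'q': [-0.346, 0.054, 1.832, 0.0, 1.262, 1.005], 'tool_pos': [0.538, -0.168, 0.21], 'tcp_rot': [-3.12, -0.344, 0.009], 'wrist_force': [-0.114, 0.228, -0.229], 'torque': [-0.003, 0.034, 0.039], 'grip_force': 0.0, 'width': 1.001}
```

View pics/s2.png

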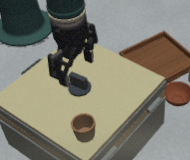

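The fingers stand either side of the bar, which sits at about (75,82) in the crop. The close call was refused because a row had no "rot", so I'll close again with it included.

Emit:
jog_arm:
  commands:
    - {"travel":[0,0,0],"rot":[0,0,0],"claw":150}
    - {"travel":[0,0,0],"rot":[0,0,0],"claw":255}
    - {"travel":[0,0,0],"rot":[0,0,0],"claw":255}
    - {"travel":[0,0,0],"rot":[0,0,0],"claw":255}
    - {"travel":[0,0,0],"rot":[0,0,0],"claw":255}
  force: 100

```text
time: 5.45
tool_pos: [0.5409, -0.1688, 0.2146]
tcp_rot: [3.122, 0.342, 0.002]
wrist_force: [0.1, -2.4, 7.7]
width: 0.145
grip_force: 26.2
```

Run:
```python
from h import *
s=st()
```

```text
{'time': 5.45, 'q': [-0.346, 0.051, 1.826, -0.0, 1.263, 1.006], 'tool_pos': [0.541, -0.169, 0.215], 'tcp_rot': [3.122, 0.342, 0.002], 'wrist_force': [0.136, -2.421, 7.656], 'torque': [-0.337, -0.072, 0.106], 'grip_force': 26.246, 'width': 0.145}
```

Emit:
jog_arm:
  commands:
    - {"travel":[0,0,0],"rot":[0,0,0],"claw":255}
    - {"travel":[0,0,0],"rot":[0,0,0],"claw":255}
    - {"travel":[0,0,0],"rot":[0,0,3],"claw":255}
    - {"travel":[0,0,0],"rot":[0,0,3],"claw":255}
    - {"travel":[0,0,0],"rot":[0,0,3],"claw":255}
  force: 100

```text
time: 5.95
tool_pos: [0.5413, -0.169, 0.215]
tcp_rot: [3.139, 0.093, 0.003]
wrist_force: [-0.4, -0.3, 4.6]
width: 0.075
grip_force: 98.5
```

```bash
cat > t.py <<'E'
from h import *
s=monitor.read_state();R=Rn.from_rotvec(s["tcp_rot"]).as_matrix()
print("t",round(s["time"],2),"head",round(np.degrees(np.arctan2(R[1,0],R[0,0])),1),"q6",round(np.degrees(s["q"][5]),1),"pos",s["tool_pos"].round(4) if hasattr(s["tool_pos"],'round') else s["tool_pos"],"F",np.round(s["wrist_force"],1),"M",np.round(s["torque"],2),"g",s["grip_force"],s["width"],"tilt",R[:2,2].round(3))
E
python3 t.py
```

```text
t 5.95 head 3.4 q6 66.8 pos [ 0.5413 -0.169   0.215 ] F [-0.4 -0.3  4.6] M [-0.16  0.14  0.19] g 98.54961287230253 0.07500800139889302 tilt [ 0.002 -0.001]
```

Run:
```python
from h import *
a=viewer.read_camera("scene")["color"][150:210,165:235];b=viewer.read_camera("side")["color"][175:235,220:290]
f=lambda i:cv2.resize(i,None,fx=5.5,fy=5.5,interpolation=cv2.INTER_CUBIC)
cv2.imwrite("pics/z3.png",np.hstack([f(a),f(b)]))
```

```text
(no output)
```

View pics/z3.png

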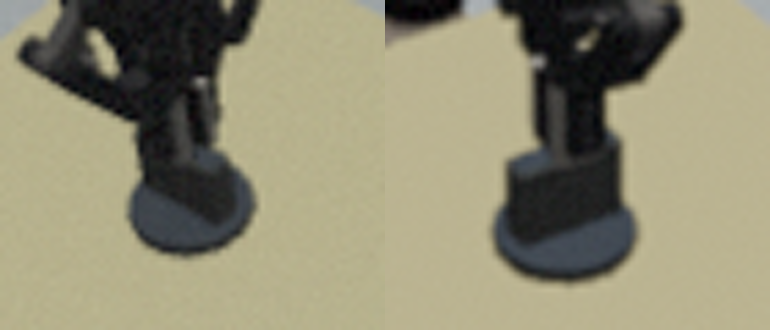

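Run:
```python
from h import *
s=monitor.read_state();R=Rn.from_rotvec(s["tcp_rot"]).as_matrix();T=np.array(s["tool_pos"])
I=[]
for n,x,y in(("scene",165,150),("side",220,175)):
    d=viewer.read_camera(n);im=cv2.resize(d["color"][y:y+60,x:x+70],None,fx=5.5,fy=5.5,interpolation=cv2.INTER_CUBIC)
    im=np.clip(im.astype(float)*1.0,0,255);im=(255*(im/255)**.45).astype(np.uint8)
    for off,col in(((0,0,0),(0,0,255)),((0,0,-.03),(0,255,0)),((0,.02,0),(255,0,0)),((.02,0,0),(255,0,255))):
        c=d["R"]@(T+R@np.array(off))+d["t"];p=d["camera_matrix"]@c/c[2];q=((p[:2]-[x,y])*5.5).astype(int)
        print(n,off,q);cv2.circle(im,tuple(map(int,q)),2,col,-1)
    I.append(im)
cv2.imwrite("pics/z4.png",np.hstack(I))
```

```text
scene (0, 0, 0) [191 189]
scene (0, 0, -0.03) [183 141]
scene (0, 0.02, 0) [158 215]
scene (0.02, 0, 0) [224 210]
side (0, 0, 0) [177 205]
side (0, 0, -0.03) [176 141]
side (0, 0.02, 0) [202 234]
side (0.02, 0, 0) [224 189]
```

View pics/z4.png

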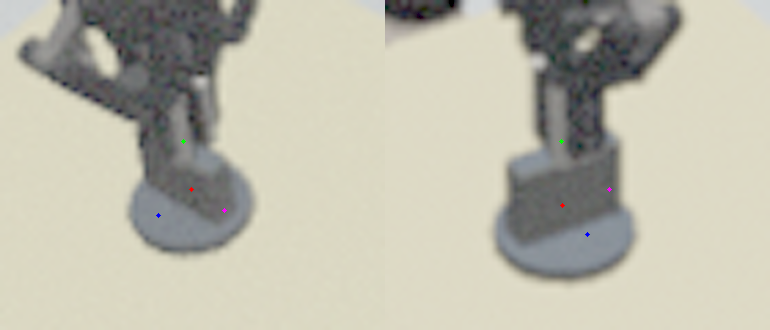

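The bar turned with the fingers, but the finger tips seem to end near the bar's top at about (565,165), well above the projected TCP. I'll check this numerically.

```bash
python3 - <<'E'
from h import *
im=sum(viewer.read_camera("side")["color"].astype(float) for _ in range(4))/4
for y in range(190,226): print(y,[ '%d,%d,%d'%tuple(im[y,x]) for x in (245,248,251,253,255,257,259,261)])
E
python3 t.py
```

```text
190 ['138,171,178', '16,13,12', '28,28,29', '16,16,16', '24,22,22', '17,15,14', '16,12,13', '39,50,52']
191 ['138,171,178', '16,16,15', '51,53,53', '18,18,18', '16,16,15', '14,14,14', '23,29,32', '104,134,141']
192 ['138,170,178', '18,15,17', '63,65,67', '19,17,18', '13,13,13', '15,14,13', '37,49,51', '145,181,188']
193 ['138,170,177', '17,17,16', '64,67,67', '22,21,21', '15,14,11', '24,20,20', '37,49,52', '146,181,188']
194 ['138,171,177', '18,15,16', '63,66,66', '21,20,19', '20,17,18', '30,28,26', '38,49,52', '145,180,188']
195 ['138,170,177', '15,16,16', '64,66,68', '18,17,17', '16,16,14', '27,25,26', '36,47,49', '146,181,188']
196 ['138,171,178', '16,15,17', '63,66,67', '23,23,21', '20,17,16', '22,20,21', '36,48,51', '146,180,188']
197 ['138,171,177', '15,14,15', '63,66,67', '27,27,26', '19,16,17', '23,22,23', '35,44,46', '140,175,182']
198 ['140,174,181', '16,16,15', '63,65,67', '21,23,22', '16,15,15', '21,19,18', '25,28,28', '122,148,153']
199 ['146,180,187', '23,26,28', '64,66,67', '22,21,19', '19,15,14', '22,21,21', '26,21,19', '98,106,106']
200 ['146,180,188', '51,64,66', '6
[... 2067 characters left out ...]
65', '84,75,66', '82,72,64']
221 ['83,75,66', '84,74,66', '83,74,66', '85,75,68', '82,74,66', '84,75,67', '82,73,64', '70,62,54']
222 ['74,68,60', '84,75,68', '83,74,67', '84,75,67', '83,74,66', '82,74,66', '74,66,60', '48,45,43']
223 ['48,44,39', '72,64,57', '76,68,61', '77,70,61', '77,68,62', '69,60,55', '49,46,44', '56,69,71']
224 ['47,56,59', '41,38,36', '53,49,45', '55,51,47', '51,46,43', '38,37,38', '54,69,73', '103,131,137']
225 ['98,126,132', '52,64,67', '41,48,49', '38,41,43', '48,57,59', '67,85,90', '110,140,146', '137,171,178']
t 6.35 head 3.5 q6 66.7 pos [ 0.5411 -0.169   0.215 ] F [-0.5  0.1  6. ] M [-0.08  0.16  0.09] g 98.73926796019077 0.08142557356311252 tilt [ 0.002 -0.001]
```

Emit:
jog_arm:
  commands:
    - {"travel":[0,0,0],"rot":[0,0,-5],"claw":255}
    - {"travel":[0,0,0],"rot":[0,0,-5],"claw":255}
    - {"travel":[0,0,0],"rot":[0,0,-5],"claw":255}
    - {"travel":[0,0,0],"rot":[0,0,-5],"claw":255}
    - {"travel":[0,0,0],"rot":[0,0,-5],"claw":255}

```text
time: 6.85
tool_pos: [0.5412, -0.1687, 0.2149]
tcp_rot: [3.043, 0.776, 0.003]
wrist_force: [-0.2, 0.8, 4.8]
width: 0.079
grip_force: 99.0
```

```bash
python3 t.py
python3 - <<'E'
from h import *
I=[]
for n,x,y in(("scene",165,150),("side",220,175),):
    im=sum(viewer.read_camera(n)["color"].astype(float) for _ in range(3))/3
    im=cv2.resize(im[y:y+60,x:x+70],None,fx=5.5,fy=5.5,interpolation=cv2.INTER_CUBIC)
    I.append((255*(np.clip(im,0,255)/255)**.45).astype(np.uint8))
cv2.imwrite("pics/z5.png",np.hstack(I))
E
python3 t.py
```

```text
t 6.85 head 28.6 q6 41.5 pos [ 0.5412 -0.1687  0.2149] F [-0.2  0.8  4.8] M [ 0.11  0.05 -0.43] g 99.0124710649252 0.07867688100797826 tilt [ 0.002 -0.   ]
t 7.15 head 28.5 q6 41.7 pos [ 0.5409 -0.1686  0.2149] F [-1.6  0.6  6.2] M [ 0.06  0.25 -0.19] g 98.85488603264093 0.07761688859472853 tilt [ 0.001 -0.   ]
```

View pics/z5.png

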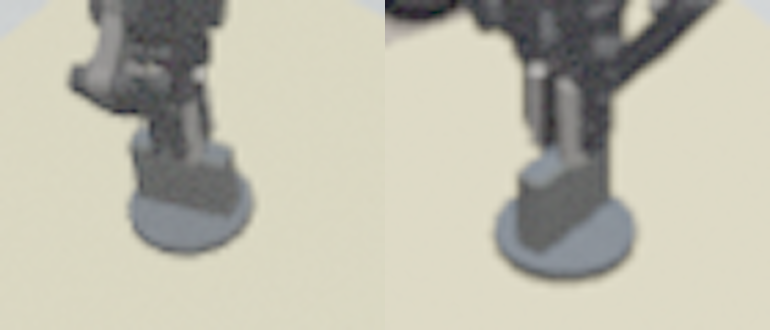

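The bar turns with the fingers in both views, so the grip holds. I'll start turning with a light lift and look for the ends of the play.

Emit:
jog_arm:
  commands:
    - {"travel":[0,0,0],"rot":[0,0,-4],"claw":255}
    - {"travel":[0,0,-0.3],"rot":[0,0,-4],"claw":255}
    - {"travel":[0,0,-0.3],"rot":[0,0,-4],"claw":255}
    - {"travel":[0,0,-0.3],"rot":[0,0,-4],"claw":255}
    - {"travel":[0,0,-0.3],"rot":[0,0,-4],"claw":255}

```text
time: 7.65
tool_pos: [0.5405, -0.1683, 0.215]
tcp_rot: [-2.863, -1.292, -0.0]
wrist_force: [-1.7, 0.3, 1.6]
width: 0.076
grip_force: 98.4
```

```bash
python3 t.py
```

```text
t 7.65 head 48.6 q6 21.6 pos [ 0.5405 -0.1683  0.215 ] F [-1.7  0.3  1.6] M [ 0.16  0.31 -0.31] g 98.41753620654345 0.07643414779768581 tilt [0.    0.001]
```

Emit:
jog_arm:
  commands:
    - {"travel":[0,0,-0.3],"rot":[0,0,-3],"claw":255}
    - {"travel":[0,0,-0.3],"rot":[0,0,-3],"claw":255}
    - {"travel":[0,0,-0.3],"rot":[0,0,-3],"claw":255}
    - {"travel":[0,0,-0.3],"rot":[0,0,-3],"claw":255}
    - {"travel":[0,0,-0.3],"rot":[0,0,-3],"claw":255}

```text
time: 8.15
tool_pos: [0.542, -0.1693, 0.2176]
tcp_rot: [2.667, 1.654, 0.004]
wrist_force: [0.2, -1.0, 4.0]
width: 0.0
grip_force: 2.5
```

```bash
python3 t.py
```

```text
t 8.15 head 63.6 q6 6.6 pos [ 0.542  -0.1693  0.2176] F [ 0.2 -1.   4. ] M [-0.29 -0.27  0.03] g 2.4876192387819174 0.00022908362581704984 tilt [ 0.004 -0.001]
```

The grip slipped off the bar top, so the finger tips really sit higher than I assumed. I'll raise the shut fingers and measure where the tips are relative to the TCP.

Emit:
jog_arm:
  commands:
    - {"travel":[0,0,-25],"rot":[0,0,0],"claw":255}
    - {"travel":[0,0,-25],"rot":[0,0,0],"claw":255}
    - {"travel":[0,0,-10],"rot":[0,0,4],"claw":255}
    - {"travel":[0,0,0],"rot":[0,0,4],"claw":255}
    - {"travel":[0,0,0],"rot":[0,0,0],"claw":255}
  force: 60

```text
time: 8.65
tool_pos: [0.5406, -0.1685, 0.2766]
tcp_rot: [2.78, 1.462, 0.001]
wrist_force: [0.3, -0.0, -0.8]
width: -0.002
grip_force: 0.0
```

```bash
python3 t.py
python3 - <<'E'
from h import *
s=monitor.read_state();T=np.array(s["tool_pos"]);I=[]
for n,x,y in(("scene",165,140),("side",220,155)):
    d=viewer.read_camera(n);im=cv2.resize(d["color"][y:y+75,x:x+70],None,fx=5.5,fy=5.5,interpolation=cv2.INTER_CUBIC)
    im=(255*(im/255.)**.45).astype(np.uint8)
    for z,col in((0,(0,0,255)),(.019,(0,255,0)),(.04,(255,0,0))):
        c=d["R"]@(T+[0,0,z])+d["t"];p=d["camera_matrix"]@c/c[2];q=((p[:2]-[x,y])*5.5).astype(int)
        cv2.circle(im,tuple(map(int,q)),2,col,-1)
    I.append(im)
cv2.imwrite("pics/z6.png",np.hstack(I))
E
```

```text
t 8.65 head 55.5 q6 14.7 pos [ 0.5406 -0.1685  0.2766] F [ 0.3 -0.  -0.8] M [0.01 0.   0.02] g 0.0 -0.0022382527478674173 tilt [0. 0.]
```

View pics/z6.png

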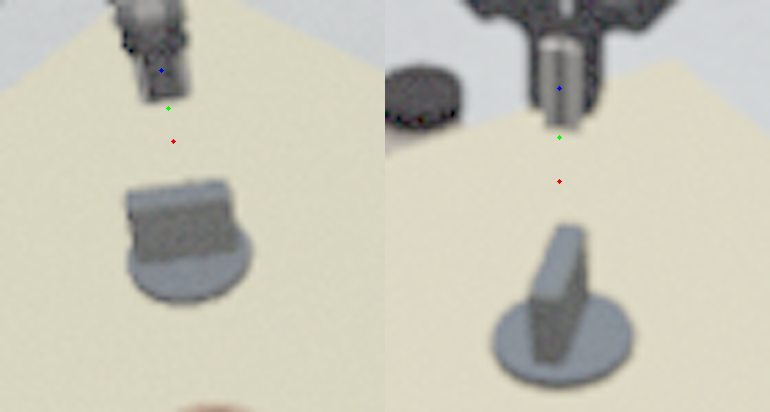

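The shut finger tips end about 23 mm above the reported TCP, at (562,128) against the TCP at (559,181). So I need to grip that much lower.

Run:
```python
from h import *
d=viewer.read_camera("scene");e=viewer.read_camera("side")
for D,ps in((d,((188.6,175.8),(205.9,173.8))),(e,((248.2,207.4),(253.6,197.2)))):
    a,b=[onz(D,p,.242) for p in ps];q=b-a;print(a.round(4),b.round(4),((a+b)/2).round(4),np.degrees(np.arctan2(q[1],q[0])))
# fingertip pixel -> height on vertical axis at TCP
s=monitor.read_state();T=np.array(s["tool_pos"])
for D,p in((d,(165+165/5.5,140+101/5.5)),(e,(220+177/5.5,155+127/5.5))):
    for z in np.arange(.01,.035,.003):
        c=D["R"]@(T+[0,0,z])+D["t"];u=D["camera_matrix"]@c/c[2];print(round(z,3),(u[:2]-p).round(1),end=' ')
    print()
```

```text
[ 0.522  -0.1832  0.242 ] [ 0.5472 -0.151   0.242 ] [ 0.5346 -0.1671  0.242 ] 52.01964221429088
[ 0.5262 -0.1825  0.242 ] [ 0.5503 -0.1556  0.242 ] [ 0.5382 -0.1691  0.242 ] 48.06048033138202
0.01 [1.  4.4] 0.013 [0.8 3.5] 0.016 [0.7 2.5] 0.019 [0.5 1.5] 0.022 [0.3 0.6] 0.025 [ 0.2 -0.4] 0.028 [-0.  -1.4] 0.031 [-0.2 -2.4] 0.034 [-0.4 -3.4] 
0.01 [-0.7  6.2] 0.013 [-0.7  4.9] 0.016 [-0.7  3.7] 0.019 [-0.7  2.4] 0.022 [-0.7  1.2] 0.025 [-0.7 -0.1] 0.028 [-0.7 -1.4] 0.031 [-0.7 -2.7] 0.034 [-0.8 -3.9]
```

Emit:
jog_arm:
  commands:
    - {"travel":[0,0,0],"rot":[0,0,5.5],"claw":60}
    - {"travel":[0,0,0],"rot":[0,0,0],"claw":60}
    - {"travel":[0,0,0],"rot":[0,0,0],"claw":60}
    - {"travel":[0,0,20],"rot":[0,0,0],"claw":60}
    - {"travel":[0,0,25],"rot":[0,0,0],"claw":60}
  force: 100

```text
time: 9.35
tool_pos: [0.5418, -0.169, 0.2327]
tcp_rot: [2.843, 1.329, 0.004]
wrist_force: [0.2, 0.8, 1.2]
width: 0.767
grip_force: 0.0
```

Emit:
jog_arm:
  commands:
    - {"travel":[0,0,20],"rot":[0,0,0],"claw":60}
    - {"travel":[0,0,15],"rot":[0,0,0],"claw":60}
    - {"travel":[0,0,6],"rot":[0,0,0],"claw":60}
    - {"travel":[0,0,0],"rot":[0,0,0],"claw":150}
    - {"travel":[0,0,0],"rot":[0,0,0],"claw":200}

```text
time: 9.85
tool_pos: [0.5412, -0.1688, 0.1914]
tcp_rot: [2.846, 1.327, 0.002]
wrist_force: [0.4, -0.1, 0.5]
width: 0.43
grip_force: 0.0
```

Emit:
jog_arm:
  commands:
    - {"travel":[0,0,0],"rot":[0,0,0],"claw":255}
    - {"travel":[0,0,0],"rot":[0,0,0],"claw":255}
    - {"travel":[0,0,0],"rot":[0,0,0],"claw":255}
    - {"travel":[0,0,0],"rot":[0,0,0],"claw":255}
    - {"travel":[0,0,0],"rot":[0,0,0],"claw":255}

```text
time: 10.35
tool_pos: [0.541, -0.1686, 0.1918]
tcp_rot: [2.847, 1.327, 0.002]
wrist_force: [-2.2, 1.6, 6.2]
width: 0.141
grip_force: 98.9
```

```bash
python3 t.py
```

```text
t 10.35 head 50.0 q6 20.2 pos [ 0.541  -0.1686  0.1918] F [-2.2  1.6  6.2] M [ 0.36  0.45 -0.14] g 98.85689735412598 0.14084754270392716 tilt [ 0.001 -0.   ]
```

A proper grip now: width about 12 mm at 99 N. I'll turn the other way while lifting lightly.

Emit:
jog_arm:
  commands:
    - {"travel":[0,0,0],"rot":[0,0,7],"claw":255}
    - {"travel":[0,0,-0.5],"rot":[0,0,7],"claw":255}
    - {"travel":[0,0,-0.5],"rot":[0,0,7],"claw":255}
    - {"travel":[0,0,-0.5],"rot":[0,0,7],"claw":255}
    - {"travel":[0,0,-0.5],"rot":[0,0,7],"claw":255}

```text
time: 10.85
tool_pos: [0.5407, -0.1691, 0.1918]
tcp_rot: [3.114, 0.403, 0.0]
wrist_force: [1.3, -1.0, -3.4]
width: 0.144
grip_force: 97.7
```

```bash
python3 t.py
```

```text
t 10.85 head 14.8 q6 55.4 pos [ 0.5407 -0.1691  0.1918] F [ 1.3 -1.  -3.4] M [-0.2  -0.18  0.21] g 97.65028595924377 0.14431831809485937 tilt [ 0.    -0.001]
```

Emit:
jog_arm:
  commands:
    - {"travel":[0,0,-0.6],"rot":[0,0,4],"claw":255}
    - {"travel":[0,0,-0.6],"rot":[0,0,4],"claw":255}
    - {"travel":[0,0,-0.5],"rot":[0,0,4],"claw":255}
    - {"travel":[0,0,-0.5],"rot":[0,0,4],"claw":255}
    - {"travel":[0,0,-0.4],"rot":[0,0,4],"claw":255}

```text
time: 11.35
tool_pos: [0.5404, -0.1693, 0.1933]
tcp_rot: [3.137, -0.141, -0.001]
wrist_force: [2.8, -1.8, -7.1]
width: 0.141
grip_force: 98.2
```

```bash
python3 t.py
```

```text
t 11.35 head -5.2 q6 75.3 pos [ 0.5404 -0.1693  0.1933] F [ 2.8 -1.8 -7.1] M [-0.25 -0.51 -0.17] g 98.24607610702515 0.1407674692163217 tilt [-0.    -0.001]
```

Emit:
jog_arm:
  commands:
    - {"travel":[0,0,-0.6],"rot":[0,0,3],"claw":255}
    - {"travel":[0,0,-0.5],"rot":[0,0,3],"claw":255}
    - {"travel":[0,0,-0.5],"rot":[0,0,3],"claw":255}
    - {"travel":[0,0,-0.4],"rot":[0,0,3],"claw":255}
    - {"travel":[0,0,-0.3],"rot":[0,0,3],"claw":255}

```text
time: 11.85
tool_pos: [0.5406, -0.1694, 0.1957]
tcp_rot: [3.092, -0.548, 0.0]
wrist_force: [2.0, -2.9, -7.4]
width: 0.137
grip_force: 98.2
```

```bash
python3 t.py
```

```text
t 11.85 head -20.1 q6 90.3 pos [ 0.5406 -0.1694  0.1957] F [ 2.  -2.9 -7.4] M [-0.54 -0.53  0.02] g 98.24573636054993 0.1372151749539199 tilt [-0.    -0.001]
```

Emit:
jog_arm:
  commands:
    - {"travel":[0,0,0],"rot":[0,0,-6],"claw":255}
    - {"travel":[0,0,-0.5],"rot":[0,0,-6],"claw":255}
    - {"travel":[0,0,-0.7],"rot":[0,0,-6],"claw":255}
    - {"travel":[0,0,-0.7],"rot":[0,0,-6],"claw":255}
    - {"travel":[0,0,-0.7],"rot":[0,0,-6],"claw":255}

```text
time: 12.35
tool_pos: [0.5402, -0.1689, 0.1983]
tcp_rot: [3.129, 0.281, -0.002]
wrist_force: [0.6, -1.9, -6.4]
width: 0.141
grip_force: 98.3
```

```bash
python3 t.py
```

```text
t 12.35 head 10.3 q6 59.9 pos [ 0.5402 -0.1689  0.1983] F [ 0.6 -1.9 -6.4] M [-0.41 -0.06  0.18] g 98.29385161399841 0.14064217777604937 tilt [-0.001 -0.   ]
```

Emit:
jog_arm:
  commands:
    - {"travel":[0,0,-0.7],"rot":[0,0,-6],"claw":255}
    - {"travel":[0,0,-0.7],"rot":[0,0,-6],"claw":255}
    - {"travel":[0,0,-0.7],"rot":[0,0,-6],"claw":255}
    - {"travel":[0,0,-0.7],"rot":[0,0,-6],"claw":255}
    - {"travel":[0,0,-0.5],"rot":[0,0,-6],"claw":255}

```text
time: 12.85
tool_pos: [0.5397, -0.1682, 0.201]
tcp_rot: [-2.948, -1.08, 0.003]
wrist_force: [0.8, 1.2, -6.9]
width: 0.151
grip_force: 98.3
```

```bash
python3 t.py
```

```text
t 12.85 head 40.2 q6 29.9 pos [ 0.5397 -0.1682  0.201 ] F [ 0.8  1.2 -6.9] M [ 0.08 -0.18 -0.22] g 98.25558543205261 0.15119868855356067 tilt [-0.002  0.001]
```

Emit:
jog_arm:
  commands:
    - {"travel":[0,0,-0.3],"rot":[0,0,-2],"claw":255}
    - {"travel":[0,0,-0.3],"rot":[0,0,-2],"claw":255}
    - {"travel":[0,0,-0.2],"rot":[0,0,-2],"claw":255}
    - {"travel":[0,0,-0.2],"rot":[0,0,-2],"claw":255}
    - {"travel":[0,0,-0.2],"rot":[0,0,-2],"claw":255}

```text
time: 13.35
tool_pos: [0.5398, -0.1683, 0.2013]
tcp_rot: [-2.845, -1.328, 0.002]
wrist_force: [3.6, -0.2, -11.3]
width: 0.142
grip_force: 97.7
```

```bash
python3 t.py
```

```text
t 13.35 head 50.0 q6 20.1 pos [ 0.5398 -0.1683  0.2013] F [  3.6  -0.2 -11.3] M [-0.15 -0.73 -0.37] g 97.67770528793335 0.1424579389693663 tilt [-0.002  0.001]
```

Emit:
jog_arm:
  commands:
    - {"travel":[0,0,0],"rot":[0,0,-2],"claw":255}
    - {"travel":[0,0,0],"rot":[0,0,-2],"claw":255}
    - {"travel":[0,0,-0.2],"rot":[0,0,-2],"claw":255}
    - {"travel":[0,0,-0.2],"rot":[0,0,-1],"claw":255}
    - {"travel":[0,0,0],"rot":[0,0,0],"claw":255}

```text
time: 13.85
tool_pos: [0.5402, -0.1685, 0.2014]
tcp_rot: [-2.761, -1.496, 0.001]
wrist_force: [6.0, -0.7, -16.0]
width: 0.14
grip_force: 97.9
```

```bash
python3 t.py
```

```text
t 13.85 head 56.9 q6 13.2 pos [ 0.5402 -0.1685  0.2014] F [  6.   -0.7 -16. ] M [-0.49 -1.35 -0.77] g 97.9332160949707 0.13995160174197058 tilt [-0.001  0.001]
```

Emit:
jog_arm:
  commands:
    - {"travel":[0,0,0.2],"rot":[0,0,3],"claw":255}
    - {"travel":[0,0,0],"rot":[0,0,5],"claw":255}
    - {"travel":[0,0,0],"rot":[0,0,5],"claw":255}
    - {"travel":[0,0,0],"rot":[0,0,-4],"claw":255}
    - {"travel":[0,0,0],"rot":[0,0,-4],"claw":255}

```text
time: 14.35
tool_pos: [0.5402, -0.1684, 0.2019]
tcp_rot: [-2.821, -1.38, 0.002]
wrist_force: [5.0, -1.4, -12.8]
width: 0.142
grip_force: 98.1
```

```bash
python3 t.py
```

```text
t 14.35 head 52.1 q6 18.0 pos [ 0.5402 -0.1684  0.2019] F [  5.   -1.4 -12.8] M [-0.39 -1.06 -0.52] g 98.10115814208984 0.1422360280330687 tilt [-0.001  0.001]
```

Emit:
jog_arm:
  commands:
    - {"travel":[0,0,0],"rot":[0,0,4],"claw":255}
    - {"travel":[0,0,-0.3],"rot":[0,0,4],"claw":255}
    - {"travel":[0,0,-0.2],"rot":[0,0,4],"claw":255}
    - {"travel":[0,0,0],"rot":[0,0,-4],"claw":255}
    - {"travel":[0,0,0],"rot":[0,0,-4],"claw":255}

```text
time: 14.85
tool_pos: [0.5396, -0.1682, 0.202]
tcp_rot: [-2.867, -1.28, 0.003]
wrist_force: [4.4, -1.2, -14.0]
width: 0.137
grip_force: 98.0
```

```bash
python3 t.py
```

```text
t 14.85 head 48.1 q6 22.0 pos [ 0.5396 -0.1682  0.202 ] F [  4.4  -1.2 -14. ] M [-0.43 -0.91 -0.19] g 97.96588897705078 0.13742710100568414 tilt [-0.003  0.001]
```

Emit:
jog_arm:
  commands:
    - {"travel":[0,0,0],"rot":[0,0,-4],"claw":255}
    - {"travel":[0,0,0],"rot":[0,0,-4],"claw":255}
    - {"travel":[0,0,0],"rot":[0,0,4],"claw":255}
    - {"travel":[0,0,0],"rot":[0,0,4],"claw":255}
    - {"travel":[0,0,0],"rot":[0,0,4],"claw":255}

```text
time: 15.35
tool_pos: [0.5392, -0.1681, 0.2024]
tcp_rot: [-2.912, -1.174, 0.005]
wrist_force: [2.4, -0.4, -11.4]
width: 0.141
grip_force: 98.5
```

```bash
python3 t.py
```

```text
t 15.35 head 43.9 q6 26.3 pos [ 0.5392 -0.1681  0.2024] F [  2.4  -0.4 -11.4] M [-0.15 -0.39  0.36] g 98.54657649993896 0.1405793349464674 tilt [-0.004  0.001]
```

Emit:
jog_arm:
  commands:
    - {"travel":[0,0,-0.3],"rot":[0,0,-6],"claw":255}
    - {"travel":[0,0,-0.3],"rot":[0,0,-6],"claw":255}
    - {"travel":[0,0,-0.3],"rot":[0,0,6],"claw":255}
    - {"travel":[0,0,0],"rot":[0,0,6],"claw":255}
    - {"travel":[0,0,0],"rot":[0,0,6],"claw":255}

```text
time: 15.85
tool_pos: [0.5388, -0.1672, 0.203]
tcp_rot: [-2.968, -1.018, 0.006]
wrist_force: [-0.3, 3.3, -9.3]
width: 0.14
grip_force: 99.0
```

```bash
python3 t.py
```

```text
t 15.85 head 37.9 q6 32.3 pos [ 0.5388 -0.1672  0.203 ] F [-0.3  3.3 -9.3] M [ 0.78 -0.04  0.63] g 98.97266149520874 0.14049212569982722 tilt [-0.005  0.003]
```

Emit:
jog_arm:
  commands:
    - {"travel":[0,0,0],"rot":[0,0,-6],"claw":255}
    - {"travel":[0,0,0],"rot":[0,0,-6],"claw":255}
    - {"travel":[0,0,-0.3],"rot":[0,0,-6],"claw":255}
    - {"travel":[0,0,0],"rot":[0,0,6],"claw":255}
    - {"travel":[0,0,0],"rot":[0,0,6],"claw":255}

```text
time: 16.35
tool_pos: [0.5394, -0.1679, 0.2037]
tcp_rot: [-2.912, -1.172, 0.004]
wrist_force: [3.1, -0.6, -10.4]
width: 0.144
grip_force: 99.0
```

```bash
python3 t.py
```

```text
t 16.35 head 43.8 q6 26.3 pos [ 0.5394 -0.1679  0.2037] F [  3.1  -0.6 -10.4] M [ 0.16 -0.35  0.6 ] g 99.00527000427246 0.1444366339205678 tilt [-0.004  0.001]
```

It's still rising near this end. I'll keep wiggling with a bit more pull.

Emit:
jog_arm:
  commands:
    - {"travel":[0,0,-0.4],"rot":[0,0,-6],"claw":255}
    - {"travel":[0,0,-0.4],"rot":[0,0,-6],"claw":255}
    - {"travel":[0,0,-0.3],"rot":[0,0,6],"claw":255}
    - {"travel":[0,0,-0.3],"rot":[0,0,6],"claw":255}
    - {"travel":[0,0,0],"rot":[0,0,-6],"claw":255}

```text
time: 16.85
tool_pos: [0.5397, -0.168, 0.2046]
tcp_rot: [-2.846, -1.325, 0.003]
wrist_force: [3.6, -0.6, -13.3]
width: 0.139
grip_force: 98.4
```

```bash
python3 t.py
```

```text
t 16.85 head 49.9 q6 20.2 pos [ 0.5397 -0.168   0.2046] F [  3.6  -0.6 -13.3] M [-0.29 -0.94 -0.53] g 98.39226365089417 0.13897546618872778 tilt [-0.003  0.001]
```

Emit:
jog_arm:
  commands:
    - {"travel":[0,0,-0.2],"rot":[0,0,-6],"claw":255}
    - {"travel":[0,0,-0.3],"rot":[0,0,6],"claw":255}
    - {"travel":[0,0,-0.3],"rot":[0,0,6],"claw":255}
    - {"travel":[0,0,0],"rot":[0,0,-6],"claw":255}
    - {"travel":[0,0,0],"rot":[0,0,-6],"claw":255}

```text
time: 17.35
tool_pos: [0.5403, -0.1685, 0.2053]
tcp_rot: [-2.771, -1.479, 0.001]
wrist_force: [4.8, -1.5, -14.8]
width: 0.138
grip_force: 98.8
```

```bash
python3 t.py
```

```text
t 17.35 head 56.2 q6 14.0 pos [ 0.5403 -0.1685  0.2053] F [  4.8  -1.5 -14.8] M [-0.42 -1.19 -1.07] g 98.82748246192932 0.1380002395172359 tilt [-0.001  0.   ]
```

```bash
cat > f.py <<'E'
from h import *
d=viewer.read_camera("side");g=d["color"].astype(int)
# flange: bluish (B>R) against yellow lid; left/right/bottom extent
sub=g[195:240,225:285];m=((sub[:,:,0]>sub[:,:,2]-2)&(sub.max(2)<130)).astype(np.uint8)
ys,xs=np.nonzero(m);print("side bottom rows",[int(ys[xs==x].max()+195) if (xs==x).any() else None for x in range(22,36,2)])
# lid front-edge check: row of lid left corner
print(sub.shape)
E
python3 f.py
python3 - <<'E'
from h import *
im=cv2.imread("pics/side0.png").astype(int);sub=im[195:240,225:285];m=((sub[:,:,0]>sub[:,:,2]-2)&(sub.max(2)<130))
ys,xs=np.nonzero(m);print("start",[int(ys[xs==x].max()+195) for x in range(22,36,2)])
d=viewer.read_camera("side")
for z in(.2,.21,.215):
    c=d["R"]@np.array([.539,-.169,z])+d["t"];print(z,(d["camera_matrix"]@c/c[2])[:2].round(1))
E
```

```text
side bottom rows [220, 222, 223, 223, 222, 222, 218]
(45, 60, 3)
start [224, 224, 224, 224, 224, 224, 223]
0.2 [251.4 218.2]
0.21 [251.4 214.4]
0.215 [251.4 212.5]
```

The flange's edges have risen 4–5 px, about 12 mm, so the plug really is coming out. I'll carry on.

Emit:
jog_arm:
  commands:
    - {"travel":[0,0,-0.2],"rot":[0,0,6],"claw":255}
    - {"travel":[0,0,-0.4],"rot":[0,0,6],"claw":255}
    - {"travel":[0,0,-0.4],"rot":[0,0,6],"claw":255}
    - {"travel":[0,0,-0.2],"rot":[0,0,-6],"claw":255}
    - {"travel":[0,0,-0.2],"rot":[0,0,-6],"claw":255}

```text
time: 17.95
tool_pos: [0.5396, -0.168, 0.2059]
tcp_rot: [-2.842, -1.332, 0.003]
wrist_force: [6.7, -1.3, -19.1]
width: 0.144
grip_force: 97.7
```

```bash
python3 t.py
```

```text
t 17.95 head 50.2 q6 19.9 pos [ 0.5396 -0.168   0.2059] F [  6.7  -1.3 -19.1] M [-0.51 -1.4  -0.48] g 97.66737699508667 0.14404513270361285 tilt [-0.003  0.001]
```

Emit:
jog_arm:
  commands:
    - {"travel":[0,0,-0.2],"rot":[0,0,-6],"claw":255}
    - {"travel":[0,0,-0.2],"rot":[0,0,6],"claw":255}
    - {"travel":[0,0,-0.3],"rot":[0,0,6],"claw":255}
    - {"travel":[0,0,-0.3],"rot":[0,0,6],"claw":255}
    - {"travel":[0,0,0],"rot":[0,0,-6],"claw":255}

```text
time: 18.45
tool_pos: [0.5393, -0.1674, 0.2067]
tcp_rot: [-2.909, -1.175, 0.004]
wrist_force: [6.5, -1.2, -17.8]
width: 0.144
grip_force: 98.1
```

```bash
python3 t.py
```

```text
t 18.45 head 44.0 q6 26.2 pos [ 0.5393 -0.1674  0.2067] F [  6.5  -1.2 -17.8] M [-0.21 -1.24 -0.06] g 98.14622640609741 0.14354692616719888 tilt [-0.004  0.003]
```

```bash
cat > lid.py <<'E'
from h import *
a=cv2.imread("pics/side0.png");b=viewer.read_camera("side")["color"]
r=np.s_[210:275,155:215]
A=cv2.GaussianBlur(cv2.cvtColor(a[r],6),(3,3),0).astype(np.float32);B=cv2.GaussianBlur(cv2.cvtColor(b[r],6),(3,3),0).astype(np.float32)
print("lid shift px",np.round(cv2.phaseCorrelate(A,B,cv2.createHanningWindow(A.shape[::-1],cv2.CV_32F)),2),"diff",np.abs(A-B).mean().round(2))
r=np.s_[270:320,165:205]
E
python3 lid.py; python3 f.py; python3 t.py
```

```text
side bottom rows [220, 222, 223, 223, 223, 220, 218]
(45, 60, 3)
t 18.55 head 44.2 q6 26.0 pos [ 0.5394 -0.1678  0.2067] F [  5.4   0.7 -16.5] M [-0.15 -0.91  0.44] g 98.42239379882812 0.1471561229729746 tilt [-0.004  0.002]Traceback (most recent call last):
  File "lid.py", line 5, in <module>
    print("lid shift px",np.round(cv2.phaseCorrelate(A,B,cv2.createHanningWindow(A.shape[::-1],cv2.CV_32F)),2),"diff",np.abs(A-B).mean().round(2))
                         ~~~~~~~~^^^^^^^^^^^^^^^^^^^^^^^^^^^^^^^^^^^^^^^^^^^^^^^^^^^^^^^^^^^^^^^^^^^^^^^^^^^^^
    return _wrapfunc(a, 'round', decimals=decimals, out=out)
    return _wrapit(obj, method, *args, **kwds)
    conv = _array_converter(obj)
ValueError: setting an array element with a sequence. The requested array has an inhomogeneous shape after 1 dimensions. The detected shape was (2,) + inhomogeneous part.
```

```bash
sed -i 's/np.round(cv2.phaseCorrelate(\(.*\)CV_32F)),2)/cv2.phaseCorrelate(\1CV_32F))/' lid.py; python3 lid.py
```

```text
lid shift px ((-0.0407025118118689, -0.03112064435080697), 0.9454026577649293) diff 9.19
```

Emit:
jog_arm:
  commands:
    - {"travel":[0,0,0],"rot":[0,0,-6],"claw":255}
    - {"travel":[0,0,0],"rot":[0,0,-6],"claw":255}
    - {"travel":[0,0,-0.2],"rot":[0,0,6],"claw":255}
    - {"travel":[0,0,-0.2],"rot":[0,0,6],"claw":255}
    - {"travel":[0,0,-0.2],"rot":[0,0,6],"claw":255}

```text
time: 19.1
tool_pos: [0.5384, -0.1672, 0.2074]
tcp_rot: [-2.967, -1.017, 0.008]
wrist_force: [1.5, 4.2, -13.6]
width: 0.141
grip_force: 99.1
```

```bash
python3 t.py;python3 lid.py
```

```text
t 19.1 head 37.9 q6 32.3 pos [ 0.5384 -0.1672  0.2074] F [  1.5   4.2 -13.6] M [ 0.65 -0.21  0.63] g 99.0935754776001 0.14071495373208542 tilt [-0.006  0.003]
lid shift px ((-0.056550262106256355, -0.12455693090449671), 0.9247869429764924) diff 9.16
```

Emit:
jog_arm:
  commands:
    - {"travel":[0,0,0],"rot":[0,0,-6],"claw":255}
    - {"travel":[0,0,-0.1],"rot":[0,0,-6],"claw":255}
    - {"travel":[0,0,-0.2],"rot":[0,0,-6],"claw":255}
    - {"travel":[0,0,-0.2],"rot":[0,0,6],"claw":255}
    - {"travel":[0,0,-0.2],"rot":[0,0,6],"claw":255}

```text
time: 19.65
tool_pos: [0.5391, -0.1679, 0.2084]
tcp_rot: [-2.911, -1.174, 0.005]
wrist_force: [3.5, 0.7, -17.8]
width: 0.144
grip_force: 98.7
```

```bash
python3 t.py;python3 lid.py
```

```text
t 19.65 head 43.9 q6 26.2 pos [ 0.5391 -0.1679  0.2084] F [  3.5   0.7 -17.8] M [ 0.05 -0.77  0.5 ] g 98.69264602661133 0.1443320192143407 tilt [-0.004  0.002]
lid shift px ((0.017139808622200547, 0.011452368056552586), 0.957857980551543) diff 9.19
```

The lid is still shut and the plug is rising. I'll continue.

Emit:
jog_arm:
  commands:
    - {"travel":[0,0,0],"rot":[0,0,-6],"claw":255}
    - {"travel":[0,0,-0.2],"rot":[0,0,-6],"claw":255}
    - {"travel":[0,0,-0.2],"rot":[0,0,6],"claw":255}
    - {"travel":[0,0,-0.2],"rot":[0,0,6],"claw":255}
    - {"travel":[0,0,-0.2],"rot":[0,0,6],"claw":255}

```text
time: 20.2
tool_pos: [0.5391, -0.1685, 0.2103]
tcp_rot: [-2.969, -1.022, 0.006]
wrist_force: [2.1, -0.8, -14.5]
width: 0.137
grip_force: 99.1
```

Emit:
jog_arm:
  commands:
    - {"travel":[0,0,0],"rot":[0,0,-6],"claw":255}
    - {"travel":[0,0,-0.2],"rot":[0,0,-6],"claw":255}
    - {"travel":[0,0,-0.2],"rot":[0,0,-6],"claw":255}
    - {"travel":[0,0,-0.2],"rot":[0,0,6],"claw":255}
    - {"travel":[0,0,-0.2],"rot":[0,0,6],"claw":255}

```text
time: 20.7
tool_pos: [0.5394, -0.1683, 0.2118]
tcp_rot: [-2.911, -1.176, 0.004]
wrist_force: [0.5, -0.3, -12.5]
width: 0.143
grip_force: 99.3
```

```bash
python3 t.py;python3 lid.py
```

```text
t 20.7 head 44.0 q6 26.2 pos [ 0.5394 -0.1683  0.2118] F [  0.5  -0.3 -12.5] M [ 0.17 -0.18  0.31] g 99.27755355834961 0.1425369810110927 tilt [-0.003  0.001]
lid shift px ((-0.0487963470387065, 0.002590084276704374), 0.9136016545472322) diff 9.19
```

Emit:
jog_arm:
  commands:
    - {"travel":[0,0,0],"rot":[0,0,-6],"claw":255}
    - {"travel":[0,0,-0.2],"rot":[0,0,-6],"claw":255}
    - {"travel":[0,0,-0.2],"rot":[0,0,6],"claw":255}
    - {"travel":[0,0,-0.2],"rot":[0,0,6],"claw":255}
    - {"travel":[0,0,-0.2],"rot":[0,0,6],"claw":255}

```text
time: 21.25
tool_pos: [0.5396, -0.1684, 0.2132]
tcp_rot: [-2.969, -1.024, 0.003]
wrist_force: [1.0, -0.7, -11.1]
width: 0.143
grip_force: 99.3
```

```bash
python3 t.py;python3 lid.py
```

```text
t 21.25 head 38.1 q6 32.1 pos [ 0.5396 -0.1684  0.2132] F [  1.   -0.7 -11.1] M [-0.03 -0.22  0.31] g 99.31251525878906 0.1432582854526712 tilt [-0.002  0.   ]
lid shift px ((0.0058938753565414, -0.03829537799791183), 0.9413476595172175) diff 9.18
```

Past the drip at about 21 mm. I'll use wider sweeps with more lift from here.

Emit:
jog_arm:
  commands:
    - {"travel":[0,0,-0.4],"rot":[0,0,6],"claw":255}
    - {"travel":[0,0,-0.6],"rot":[0,0,6],"claw":255}
    - {"travel":[0,0,-0.6],"rot":[0,0,6],"claw":255}
    - {"travel":[0,0,-0.6],"rot":[0,0,6],"claw":255}
    - {"travel":[0,0,-0.6],"rot":[0,0,6],"claw":255}

```text
time: 21.8
tool_pos: [0.54, -0.1689, 0.2161]
tcp_rot: [3.133, 0.222, -0.002]
wrist_force: [1.9, -1.8, -13.5]
width: 0.141
grip_force: 99.2
```

```bash
python3 t.py;python3 lid.py
```

```text
t 21.8 head 8.1 q6 62.1 pos [ 0.54   -0.1689  0.2161] F [  1.9  -1.8 -13.5] M [-0.58 -0.53  0.23] g 99.15853500366211 0.1409825594179667 tilt [-0.002 -0.001]
lid shift px ((-0.11189452797455601, 0.09862351816656911), 0.9769850077452483) diff 8.42
```

Emit:
jog_arm:
  commands:
    - {"travel":[0,0,0],"rot":[0,0,-6],"claw":255}
    - {"travel":[0,0,-0.5],"rot":[0,0,-6],"claw":255}
    - {"travel":[0,0,-0.7],"rot":[0,0,-6],"claw":255}
    - {"travel":[0,0,-0.7],"rot":[0,0,-6],"claw":255}
    - {"travel":[0,0,-0.7],"rot":[0,0,-6],"claw":255}

```text
time: 22.35
tool_pos: [0.5406, -0.1683, 0.2218]
tcp_rot: [-2.965, -1.038, -0.001]
wrist_force: [1.7, 2.5, -5.3]
width: 0.141
grip_force: 100.4
```

```bash
python3 t.py;python3 lid.py
```

```text
t 22.35 head 38.6 q6 31.6 pos [ 0.5406 -0.1683  0.2218] F [ 1.7  2.5 -5.3] M [ 0.8  -0.46 -0.06] g 100.37112593650818 0.14118596177315054 tilt [0.001 0.001]
lid shift px ((-0.08413562557298704, -0.08947697842956615), 0.955081257113704) diff 9.14
```

Emit:
jog_arm:
  commands:
    - {"travel":[0,0,-1],"rot":[0,0,4],"claw":255}
    - {"travel":[0,0,-1],"rot":[0,0,4],"claw":255}
    - {"travel":[0,0,-1.5],"rot":[0,0,4],"claw":255}
    - {"travel":[0,0,-1.5],"rot":[0,0,-4],"claw":255}
    - {"travel":[0,0,-2],"rot":[0,0,-4],"claw":255}

```text
time: 22.9
tool_pos: [0.5407, -0.1686, 0.228]
tcp_rot: [3.001, 0.927, 0.001]
wrist_force: [0.8, -0.6, -4.0]
width: 0.136
grip_force: 100.3
```

```bash
python3 t.py;python3 lid.py
```

```text
t 22.9 head 34.3 q6 35.8 pos [ 0.5407 -0.1686  0.228 ] F [ 0.8 -0.6 -4. ] M [-0.04 -0.03 -0.16] g 100.30973553657532 0.13649744480634882 tilt [ 0.001 -0.   ]
lid shift px ((-0.10788884504898988, 0.048070427135556315), 0.9163277074142738) diff 9.05
```

The plug is free: the wrist carries only its 4 N weight, and the lid is shut. I'll raise it and carry it to the tray.

Emit:
jog_arm:
  commands:
    - {"travel":[0,0,-6],"rot":[0,0,0],"claw":255}
    - {"travel":[0,0,-12],"rot":[0,0,0],"claw":255}
    - {"travel":[0,0,-15],"rot":[0,0,0],"claw":255}
    - {"travel":[0,0,-15],"rot":[0,0,0],"claw":255}
    - {"travel":[0,0,-12],"rot":[0,0,0],"claw":255}

```text
time: 23.45
tool_pos: [0.5413, -0.1689, 0.2899]
tcp_rot: [3.003, 0.918, 0.004]
wrist_force: [0.3, -0.7, -4.4]
width: 0.136
grip_force: 100.6
```

Emit:
jog_arm:
  commands:
    - {"travel":[6,-13.3,0],"rot":[0,0,0],"claw":255}
    - {"travel":[11.8,-26.3,0],"rot":[0,0,0],"claw":255}
    - {"travel":[11.8,-26.3,0],"rot":[0,0,0],"claw":255}
    - {"travel":[11.8,-26.3,0],"rot":[0,0,0],"claw":255}
    - {"travel":[11.8,-26.3,0],"rot":[0,0,0],"claw":255}

```text
time: 23.95
tool_pos: [0.5174, -0.0386, 0.2867]
tcp_rot: [-3.004, -0.918, 0.001]
wrist_force: [0.5, -0.1, -3.6]
width: 0.137
grip_force: 100.6
```

Emit:
jog_arm:
  commands:
    - {"travel":[11.8,-26.3,0],"rot":[0,0,0],"claw":255}
    - {"travel":[11.8,-26.3,0],"rot":[0,0,0],"claw":255}
    - {"travel":[11.8,-26.3,0],"rot":[0,0,0],"claw":255}
    - {"travel":[11.8,-26.3,0],"rot":[0,0,0],"claw":255}
    - {"travel":[11.8,-26.3,0],"rot":[0,0,0],"claw":255}

```text
time: 24.45
tool_pos: [0.4926, 0.1033, 0.2868]
tcp_rot: [-3.004, -0.918, 0.001]
wrist_force: [0.2, -0.0, -3.7]
width: 0.14
grip_force: 100.6
```

Emit:
jog_arm:
  commands:
    - {"travel":[11.8,-26.3,0],"rot":[0,0,0],"claw":255}
    - {"travel":[11.8,-26.3,0],"rot":[0,0,0],"claw":255}
    - {"travel":[11.8,-26.3,0],"rot":[0,0,0],"claw":255}
    - {"travel":[5.8,-12.8,0],"rot":[0,0,0],"claw":255}
    - {"travel":[0,0,0],"rot":[0,0,0],"claw":255}

```text
time: 24.95
tool_pos: [0.4756, 0.2024, 0.2868]
tcp_rot: [-3.003, -0.923, 0.001]
wrist_force: [-0.4, -0.3, -3.8]
width: 0.137
grip_force: 100.6
```

```bash
python3 t.py
python3 - <<'E'
from h import *
d=viewer.read_camera("side");im=d["color"].copy()
s=monitor.read_state();T=np.array(s["tool_pos"])
for D,n in((d,"side"),(viewer.read_camera("scene"),"scene")):
    I=D["color"].copy()
    for z,c in((T[2]-.027,(0,0,255)),(.007,(0,255,0))):
        p=D["R"]@np.array([T[0],T[1],z])+D["t"];p=D["camera_matrix"]@p/p[2];cv2.circle(I,(int(p[0]),int(p[1])),1,c,-1)
    x,y=(110,60) if n=="side" else (190,20)
    I=cv2.resize(I[y:y+180,x:x+130],None,fx=3,fy=3);(globals().setdefault("L",[])).append(I)
cv2.imwrite("pics/p1.png",np.hstack(L))
E
```

```text
t 24.95 head 34.2 q6 76.1 pos [0.4756 0.2024 0.2868] F [-0.4 -0.3 -3.8] M [-0.04 -0.06 -0.01] g 100.58996558189392 0.13652124872596827 tilt [-0.001  0.   ]
```

View pics/p1.png

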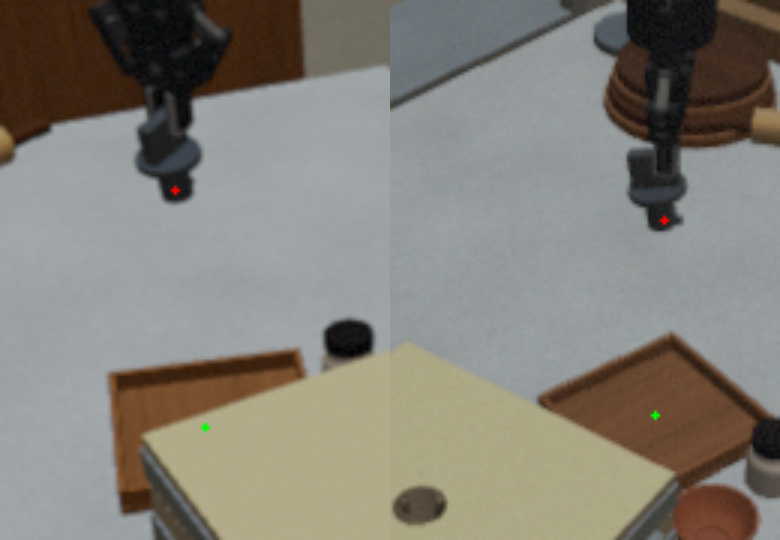

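The plug hangs straight, with its foot at about (176,197) and (662,225) in the two crops. The landing point (655,415) is mid-tray. Lowering now.

Emit:
jog_arm:
  commands:
    - {"travel":[0,0,30],"rot":[0,0,0],"claw":255}
    - {"travel":[0,0,45],"rot":[0,0,0],"claw":255}
    - {"travel":[0,0,45],"rot":[0,0,0],"claw":255}
    - {"travel":[0,0,40],"rot":[0,0,0],"claw":255}
    - {"travel":[0,0,30],"rot":[0,0,0],"claw":255}

```text
time: 25.55
tool_pos: [0.4752, 0.1985, 0.0942]
tcp_rot: [3.004, 0.916, -0.005]
wrist_force: [0.8, 0.4, -4.0]
width: 0.136
grip_force: 100.5
```

Emit:
jog_arm:
  commands:
    - {"travel":[0,0,20],"rot":[0,0,0],"claw":255}
    - {"travel":[0,0,12],"rot":[0,0,0],"claw":255}
    - {"travel":[0,0,8],"rot":[0,0,0],"claw":255}
    - {"travel":[0,0,5],"rot":[0,0,0],"claw":255}
    - {"travel":[0,0,2],"rot":[0,0,0],"claw":255}

```text
time: 26.05
tool_pos: [0.4775, 0.2005, 0.0507]
tcp_rot: [3.004, 0.918, 0.002]
wrist_force: [0.7, 0.9, -3.4]
width: 0.136
grip_force: 100.5
```

Emit:
jog_arm:
  commands:
    - {"travel":[0,0,1.5],"rot":[0,0,0],"claw":255}
    - {"travel":[0,0,1.5],"rot":[0,0,0],"claw":255}
    - {"travel":[0,0,1],"rot":[0,0,0],"claw":255}
    - {"travel":[0,0,1],"rot":[0,0,0],"claw":255}
    - {"travel":[0,0,0],"rot":[0,0,0],"claw":255}

```text
time: 26.55
tool_pos: [0.4767, 0.2006, 0.0451]
tcp_rot: [3.004, 0.918, 0.0]
wrist_force: [-0.4, -0.4, -3.4]
width: 0.137
grip_force: 100.5
```

Emit:
jog_arm:
  commands:
    - {"travel":[0,0,1],"rot":[0,0,0],"claw":255}
    - {"travel":[0,0,1],"rot":[0,0,0],"claw":255}
    - {"travel":[0,0,1],"rot":[0,0,0],"claw":255}
    - {"travel":[0,0,1],"rot":[0,0,0],"claw":255}
    - {"travel":[0,0,0.5],"rot":[0,0,0],"claw":255}

```text
time: 27.05
tool_pos: [0.4766, 0.2005, 0.0404]
tcp_rot: [3.004, 0.918, -0.0]
wrist_force: [-0.9, -0.2, -4.5]
width: 0.136
grip_force: 100.5
```

Emit:
jog_arm:
  commands:
    - {"travel":[0,0,0.7],"rot":[0,0,0],"claw":255}
    - {"travel":[0,0,0.7],"rot":[0,0,0],"claw":255}
    - {"travel":[0,0,0.7],"rot":[0,0,0],"claw":255}
    - {"travel":[0,0,0.7],"rot":[0,0,0],"claw":255}
    - {"travel":[0,0,0],"rot":[0,0,0],"claw":255}

```text
time: 27.55
tool_pos: [0.4772, 0.2008, 0.039]
tcp_rot: [-3.004, -0.918, -0.001]
wrist_force: [-2.8, -0.5, 5.7]
width: 0.14
grip_force: 102.1
```

The plug's foot is on the tray floor (force +5.7 N). Releasing.

Emit:
jog_arm:
  commands:
    - {"travel":[0,0,-0.7],"rot":[0,0,0],"claw":255}
    - {"travel":[0,0,-0.5],"rot":[0,0,0],"claw":220}
    - {"travel":[0,0,0],"rot":[0,0,0],"claw":190}
    - {"travel":[0,0,0],"rot":[0,0,0],"claw":150}
    - {"travel":[0,0,0],"rot":[0,0,0],"claw":90}
  force: 20

```text
time: 28.05
tool_pos: [0.477, 0.2006, 0.0391]
tcp_rot: [3.004, 0.918, 0.001]
wrist_force: [-0.0, 0.1, 0.2]
width: 0.567
grip_force: 0.0
```

Emit:
jog_arm:
  commands:
    - {"travel":[0,0,0],"rot":[0,0,0],"claw":60}
    - {"travel":[0,0,0],"rot":[0,0,0],"claw":60}
    - {"travel":[0,0,-10],"rot":[0,0,0],"claw":60}
    - {"travel":[0,0,-20],"rot":[0,0,0],"claw":60}
    - {"travel":[0,0,-40],"rot":[0,0,0],"claw":60}

```text
time: 28.55
tool_pos: [0.4739, 0.1994, 0.1071]
tcp_rot: [3.004, 0.918, -0.011]
wrist_force: [0.1, -0.1, -0.5]
width: 0.765
grip_force: 0.0
```

Emit:
jog_arm:
  commands:
    - {"travel":[0,0,-45],"rot":[0,0,0],"claw":60}
    - {"travel":[0,0,-45],"rot":[0,0,0],"claw":60}
    - {"travel":[0,0,-45],"rot":[0,0,0],"claw":60}
    - {"travel":[0,0,0],"rot":[0,0,0],"claw":60}
    - {"travel":[0,0,0],"rot":[0,0,0],"claw":60}

```text
time: 29.05
tool_pos: [0.4778, 0.2009, 0.2467]
tcp_rot: [-3.004, -0.918, -0.008]
wrist_force: [-0.7, -0.5, 0.1]
width: 0.764
grip_force: 0.0
```

```bash
python3 t.py; python3 lid.py
python3 - <<'E'
from h import *
D=viewer.read_camera("scene");I=D["color"].astype(int);a=cv2.imread("pics/scene0.png").astype(int)
sub=I[120:190,235:330];m=((sub[:,:,0]>=sub[:,:,2]-2)&(sub.max(2)<100)).astype(np.uint8)
for c in cv2.findContours(m,0,2)[0]:
    if cv2.contourArea(c)>15: 
        r=cv2.boundingRect(c+[235,120]);print(r,onz(D,(r[0]+r[2]/2,r[1]+r[3]/2),.05).round(3))
for n,(x,y,w,h) in dict(cup=(188,210,32,35),bowl=(282,180,34,26),jar=(307,158,22,28)).items():
    print(n,np.abs(I-a)[y:y+h,x:x+w].mean().round(1))
E
```

```text
t 29.05 head 34.0 q6 76.1 pos [0.4778 0.2009 0.2467] F [-0.7 -0.5  0.1] M [0.04 0.   0.06] g 0.0 0.7638221291974191 tilt [0.005 0.002]
lid shift px ((0.09589586548259987, 0.011368728448999832), 0.9474456654654608) diff 0.97
(311, 159, 16, 14) [0.621 0.223 0.05 ]
(271, 139, 16, 22) [0.481 0.195 0.05 ]
cup 2.0
bowl 2.2
jar 2.8
```

The plug is in the tray at about (0.48, 0.20), released and clear of the gripper. The lid, cup, bowl and jar show no change from the start images. Handing in.

```bash
python3 -c "
from workcell import workorder
print(workorder.finish_job())"
```

```text
the job is handed in; nothing more can be done
None
```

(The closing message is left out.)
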